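# Make up the sample tray for the test lab

## Task

Make up the sample tray of this print for the test lab, each piece inside the recess of its own nest: the dog-bone tensile bar lying flat along the long nest, the toothed gear flat in the square nest, the jar upright in the wide round nest and the vial upright in the small round nest. The straight bar and the smooth ring look alike but do not belong: leave them where they lie.

Things in the scene. Friction and masses are not known exactly. Their poses are not given: they have to be found in the camera images.
- tensile_bar_mid (a point): printed bronze tensile test bar, dog-bone shaped: broad ends and a narrower waist, 12 x 60 x 8 mm, lying flat; to be gathered. Point: its centre, 4 mm above its underside; its long axis is y, its 12 mm width x, z up.
- gear_mid (a point): printed bronze gear wheel with teeth round its rim, 34 mm across the teeth, 10 mm high, lying flat; to be gathered. Point: its centre, 5 mm above its underside; z is its axis, up.
- vial_mid (a point): small amber sample vial with a white cap, 17 mm in diameter, 44 mm tall, standing upright; to be gathered. Point: its centre, 22 mm above its underside; z is its axis, up.
- jar_mid (a point): small closed screw-lid jar, 42 mm in diameter, 55 mm tall, standing upright; to be gathered. Point: its centre, 27.5 mm above its underside; z is its axis, up.
- plain_bar_mid (a point): look-alike that does not belong: plain straight bronze bar without a waist, 18 x 60 x 8 mm, lying flat. Point: its centre, 4 mm above its underside; long axis y, z up.
- plain_ring_mid (a point): look-alike that does not belong: smooth bronze ring without teeth, 34 mm in diameter with an 18 mm bore, 10 mm high, lying flat. Point: its centre, 5 mm above its underside; z up.
- nest_long_floor (a point): long nest, for the dog-bone bar: rectangular recess 32 x 76 mm. The nest is an 86 x 86 x 6 mm light grey plastic plate, one of four side by side in a flat aluminium tray (186 x 186 mm, rim 12 mm above the worktop); tray and nests are fixed. The dark floor of every recess is 6 mm above the worktop and the plate's top face 9 mm above it (the recess is 3 mm deep). This point is the centre of the recess floor; y runs along the 76 mm length, x across, z up.
- nest_square_floor (a point): square nest, for the gear: recess 54 x 54 mm. The nest is an 86 x 86 x 6 mm light grey plastic plate, one of four side by side in a flat aluminium tray (186 x 186 mm, rim 12 mm above the worktop); tray and nests are fixed. The dark floor of every recess is 6 mm above the worktop and the plate's top face 9 mm above it (the recess is 3 mm deep). This point is the centre of the recess floor; x and y run along the sides of the square, z up.
- nest_wide_floor (a point): wide round nest, for the jar: recess 60 mm in diameter. The nest is an 86 x 86 x 6 mm light grey plastic plate, one of four side by side in a flat aluminium tray (186 x 186 mm, rim 12 mm above the worktop); tray and nests are fixed. The dark floor of every recess is 6 mm above the worktop and the plate's top face 9 mm above it (the recess is 3 mm deep). This point is the centre of the recess floor; z up.
- nest_small_floor (a point): small round nest, for the vial: recess 34 mm in diameter. The nest is an 86 x 86 x 6 mm light grey plastic plate, one of four side by side in a flat aluminium tray (186 x 186 mm, rim 12 mm above the worktop); tray and nests are fixed. The dark floor of every recess is 6 mm above the worktop and the plate's top face 9 mm above it (the recess is 3 mm deep). This point is the centre of the recess floor; z up.
There are look-alikes about, which are no part of the job. What is shaped like the part that bears gear_mid but black or pink is not meant.

How it is judged:
By the outcome, as a careful person would: the job done as asked, in the order asked, and still so for the second after the job is handed in, with the robot touching nothing.
It also fails if it takes over 109 s, if anything falls off the work surface, if the arm or the gripper's body presses on something with over 40 N, if the wrist force passes 120 N, or if a joint passes its speed limit or range.

## Robot

A 7-joint arm with a two-finger parallel gripper is mounted at the origin on a cart in front of the work surface, level with it; the furniture and walls round the work are solid. World frame = base frame: x ahead of the robot, y to its left, z up, the work surface at z = 0. Lengths are in m, angles in rad, forces in N, time in s.
With the tool pointing down it reaches from about 0.35 to 0.9 m from the base axis. Payload 7.2 kg.
Tool frame: the origin (TCP) lies between the finger pads; the fingertips stand 8 mm ahead of it and the grasp point (between the pads) lies 11 mm behind it (tips_ahead is the distance from the TCP to the fingertips, in m); z points along the fingers, y is the line along which they close (so a half turn about z gives the same grasp; the last joint's range is limited). The gripper opens to 85 mm and grips with 20 to 120 N. Pads are 22 mm wide; open, the fingers measure 114 mm over their backs; the gripper's body (76 mm by 85 mm) begins 54 mm behind the grasp point. The pads swing forward as they close: fully open they stand 13 mm farther back than shut.
Start: joints at [1.14, 0.411, -0.013, 1.596, 0.006, 1.134, -0.082], TCP at [0.222, -0.584, 0.239] pointing down, gripper open.
Joint ranges: [-2.95, 2.95], [-0.29, 1.99], [-1.47, 1.44], [0.14, 2.54], [-1.03, 4.17], [0.13, 1.85], [-2.86, 2.86]. Speed limits (rad/s): [2.39, 2.39, 3.01, 3.01, 3.14, 3.14, 3.14].

## Interface

Orientations are given as a rotation vector (axis times angle).
In Python, from plant import * gives the robot as it stands.
- The arm moves only by the shell command python3 -m handwheel 'ROWS' [FORCE]. ROWS is JSON, one flat list of numbers, 7 for each row, row after row: the turn, a rotation vector about the tool's x, y, z in rad, then the shift along the tool's x, y, z in cm, then the opening, from 0 (shut) to 1 (fully open). In form: [ax, ay, az, tx, ty, tz, gripper, ax, ay, az, tx, ty, tz, gripper, ...]. A call has 1 to 10 rows; each row shifts and turns the commanded pose from where the row before left it, along the tool's axes as they then stand; what a row does not reach is not made up. A row lasts 1/8 s, in which the tool goes at most 62.5 mm and 10.7 degrees, less where a joint would pass 70% of its speed; a pose out of reach is approached as far as the arm can. A call is refused whole if a number of a shift passes 6.25 or a number of a turn 0.188, either way. A call with a gripper value outside its range is refused whole. The fingers move at their own pace and stop on an object; FORCE is the grip in N (left out, the last holds). Time passes only in rows, so rows that do not move let the fingers close. It gives the time, the measured TCP pose, the force, the opening and the grip force at its end, in the units of the state.
- observe(): the state, without advancing time (a new reading comes with each control period).
- capture(name): name is "scene" or "top" or "wrist"; returns the picture (384x512x3 uint8, red, green, blue); there is no depth.
- calibration(name): a dict with "fx", "fy", "cx", "cy" (pixels), "dist" ([k1, k2, p1, p2, k3] as OpenCV has them; the pictures are not rectified), "R" (3x3) and "t" (3): a world point X has camera coordinates R X + t. Camera axes: x right, y down, z forward; pixel columns grow to the right and rows downward; lengths in m; the calibration is good to about 2 mm. A picture is of the moment at which its call begins: read the wrist's pose just before it. calibration takes no time and is no camera call; for the wrist camera it gives the pose at the moment of the call.
- close_job(): hands the job in; it is judged then, once.
The state is a dict: "time_s": time; "qpos": joint angles; "joint_velocities": joint speeds; "effort": joint torques, N m; "tcp_pos": TCP position; "tool_rot": TCP orientation; "ft_force": force on the tool from outside, world axes, zero at the start; "torque": the same for the moment, N m; "gripper_width": opening from 0.0 (shut) to 1.0 (fully open); "grip_force": force on a finger pad.
Only numpy, scipy, OpenCV 4.12 (cv2) and the standard library are available. Lean on these libraries where they do the work, as an engineer would, in place of code of your own. Each camera call takes 0.05 s, during which the arm holds its last target. There are 200 camera calls.

## Working session

There is one attempt and no reset: what is moved stays moved. The work goes in short steps, Python scripts to look and compute and a shell command to move; the robot and the scene stay as the last step left them, time stands still between calls to the robot, and variables do not carry over. Pictures are saved under pics/ and viewed, at most 15 in all, crops included, and the job is handed in when it is done.

```bash
mkdir -p pics; ls
python3 - <<'E'
from plant import *
import cv2
for n in ["scene","top"]:
    im=capture(n); cv2.imwrite(f"pics/{n}0.png",cv2.resize(im[:,:,::-1],(800,600),interpolation=cv2.INTER_CUBIC))
    c=calibration(n); print(n,c)
s=observe();print(s)
E
```

```text
pics
scene {'fx': 467.2418089120131, 'fy': 467.2418089120131, 'cx': 255.68240790545954, 'cy': 193.85075942212032, 'dist': array([-0.12782494,  0.        ,  0.        ,  0.        ,  0.        ]), 'R': array([[ 0.66061472, -0.75069483,  0.00674288],
       [-0.41304652, -0.37095354, -0.83173676],
       [ 0.62688178,  0.54667242, -0.55512926]]), 't': array([-0.32604207,  0.28284958,  0.76849458])}
top {'fx': 463.19471399357093, 'fy': 463.19471399357093, 'cx': 259.6074816746523, 'cy': 194.52901922745986, 'dist': array([-0.06790762,  0.        ,  0.        ,  0.        ,  0.        ]), 'R': array([[ 0.02547297, -0.99967338, -0.00206434],
       [-0.99061228, -0.02496453, -0.13440266],
       [ 0.13430723,  0.0054686 , -0.99092465]]), 't': array([0.03275666, 0.54643285, 1.11478023])}
{'time_s': 0.1, 'qpos': array([ 1.13979398,  0.41184288, -0.0127199 ,  1.59697405,  0.00560568,
        1.13427737, -0.08222804]), 'joint_velocities': array([-1.28914605e-03, -1.39122578e-04,  7.11230971e-04, -2.70973172e-03,
        2.38049243e-04, -4.56041038e-06,  1.62695428e-06]), 'effort': array([ 3.78265817e-03, -6.01825476e+01,  6.84884749e-01, -3.00084865e+01,
        1.40472560e-02,  6.54641306e-03, -3.13417524e-05]), 'tcp_pos': array([ 0.22162308, -0.58392114,  0.23851718]), 'tool_rot': array([-3.08864739e+00, -5.66521260e-01,  5.76886327e-04]), 'ft_force': array([-0.04036146,  0.13167352,  0.09427576]), 'torque': array([0.0234148 , 0.04545331, 0.00147106]), 'grip_force': 0.0, 'gripper_width': 1.003878228556857}
```

View pics/top0.png

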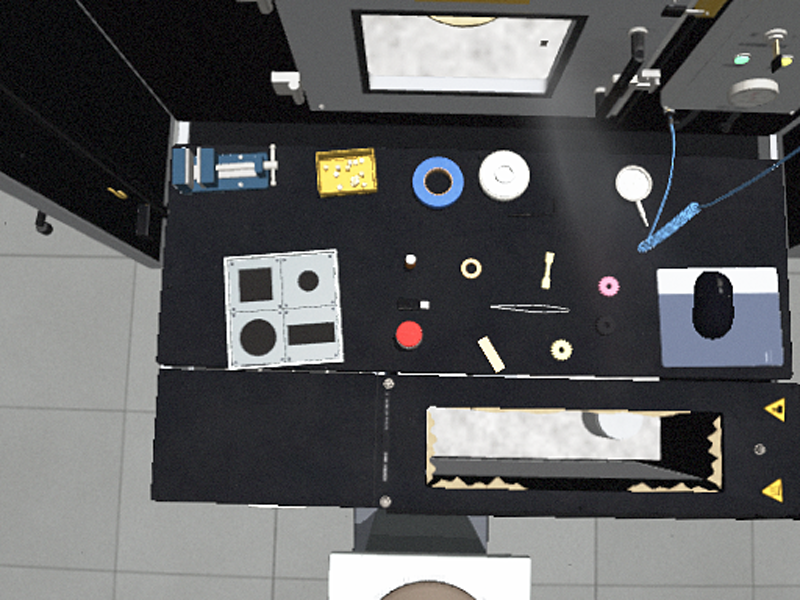

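View pics/scene0.png

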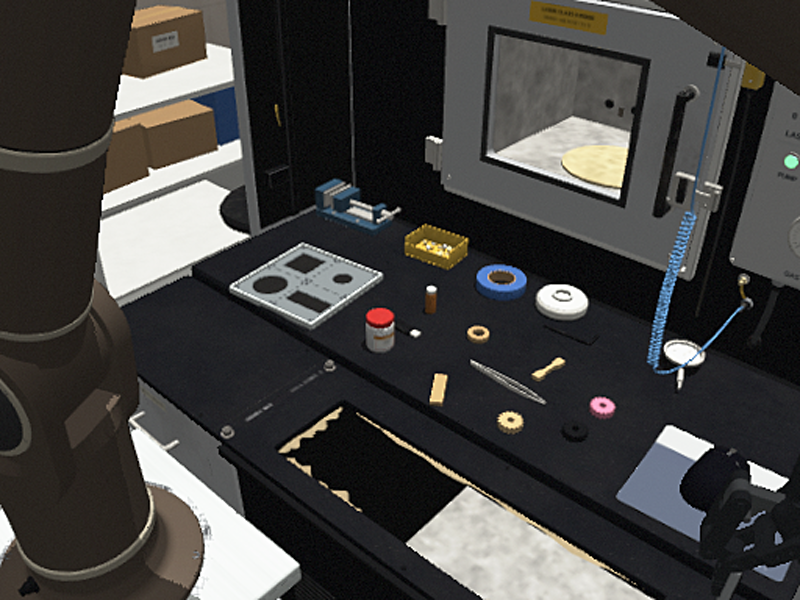

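Top view (800x600 px): bronze toothed gear (561,350), black gear (605,325), pink gear (609,286), dog-bone (548,270), plain bar (491,354), smooth ring (471,268), vial (410,262), jar (409,335). Nests: square (255,285), small (308,281), wide (259,338), long (311,333). The gear meant is the bronze one with teeth and the tensile bar is the waisted one. I'll confirm both in a crop.

```bash
cat > h.py <<'E'
from plant import *
import cv2, numpy as np
from scipy.spatial.transform import Rotation as Rn
def ray(c,uv):
    K=np.array([[c['fx'],0,c['cx']],[0,c['fy'],c['cy']],[0,0,1]])
    p=cv2.undistortPoints(np.array([[uv]],float),K,np.array(c['dist']))[0,0]
    R=np.array(c['R']);d=R.T@np.array([p[0],p[1],1]);o=-R.T@np.array(c['t']);return o,d/np.linalg.norm(d)
def tri(rs):
    A=sum(np.eye(3)-np.outer(d,d) for o,d in rs);b=sum((np.eye(3)-np.outer(d,d))@o for o,d in rs)
    x=np.linalg.solve(A,b);return x,max(np.linalg.norm(np.cross(x-o,d)) for o,d in rs)
def plane(c,uv,z):
    o,d=ray(c,uv);return o+d*(z-o[2])/d[2]
def proj(c,X):
    K=np.array([[c['fx'],0,c['cx']],[0,c['fy'],c['cy']],[0,0,1]])
    return cv2.projectPoints(np.array([X],float),cv2.Rodrigues(np.array(c['R']))[0],np.array(c['t']),K,np.array(c['dist']))[0][0,0]
def st():
    s=observe();R=Rn.from_rotvec(s['tool_rot']).as_matrix()
    print('t',round(s['time_s'],2),'tcp',s['tcp_pos'].round(4),'x',R[:,0].round(3),'y',R[:,1].round(3),'z',R[:,2].round(3),'w',round(s['gripper_width'],3),'gf',round(s['grip_force'],1),'F',s['ft_force'].round(1));return s,R
def go(p,yaxis=None):
    "shift in tool axes (cm) to reach TCP p; yaw about tool z to bring tool y onto direction yaxis (applied separately)"
    s,R=st();print('shift cm',(R.T@(np.array(p)-s['tcp_pos'])*100).round(2))
    if yaxis is not None:
        v=R.T@np.array(yaxis,float);a=np.arctan2(-v[0],v[1]);a=(a+np.pi/2)%np.pi-np.pi/2;print('yaw',a.round(3),'q7',s['qpos'][6].round(3))
        R2=R@Rn.from_rotvec([0,0,a]).as_matrix();print('shift after yaw',(R2.T@(np.array(p)-s['tcp_pos'])*100).round(2))
    # tilt correction
    v=R.T@np.array([0,0,-1.]);print('tilt fix',np.cross([0,0,1],v).round(3))
E
python3 - <<'E'
from h import *
ct,cs=calibration('top'),calibration('scene')
k=.64
P=dict(gear=((561,350),(510,421)),bone=((548,270),(548,369)),vialcap=((411,259),(431,290)),jarlid=((409,334),(380,317)),ring=((471,268),(478,334)),bar=((491,354),(438,389)),
 sq=((255,285),(305,262)),small=((308,281),(343,279)),wide=((259,338),(269,285)),long=((311,333),(305,299)))
for n,(a,b) in P.items():
    x,e=tri([ray(ct,np.array(a)*k),ray(cs,np.array(b)*k)]);print(n,x.round(4),round(e,4))
im=cv2.imread('pics/top0.png')
a=cv2.resize(im[240:380,390:630],(800,467),interpolation=cv2.INTER_CUBIC)
cv2.imwrite('pics/crop1.png',a)
E
```

```text
gear [ 0.4797 -0.2065  0.0077] 0.0009
bone [ 0.6109 -0.1851  0.0048] 0.002
vialcap [0.6169 0.0408 0.0403] 0.0013
jarlid [0.496  0.0403 0.0509] 0.0004
ring [ 0.6112 -0.0583  0.0055] 0.0013
bar [ 0.4705 -0.0929  0.0045] 0.0012
sq [0.5746 0.2941 0.0102] 0.0006
small [0.5837 0.208  0.0064] 0.0002
wide [0.4864 0.2847 0.0078] 0.0014
long [0.4949 0.2009 0.0125] 0.0034
```

View pics/crop1.png

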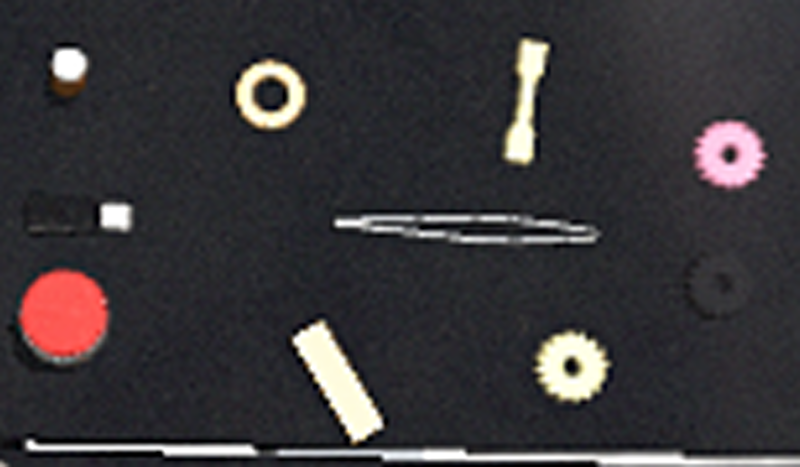

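The crop confirms it. The bronze toothed gear is at (571,367); pink is at (730,154) and black at (717,285). The waisted bar is at (527,101) and the plain bar at (338,380). First move: over the bar.

Run:
```python
from h import *
c=calibration('top');k=240/800
f=lambda u,v:(np.array([390+u*k,240+v*k])*.64)
a,b=plane(c,f(533,55),.008),plane(c,f(519,150),.008);d=(a-b)/np.linalg.norm(a-b);print(a,b,d,(a+b)/2)
go([.60,-.187,.2],[-d[1],d[0],0])
w=calibration('wrist');R=np.array(w['R']);print('cam',-R.T@w['t'],R)
```

```text
[ 0.634362   -0.18928412  0.008     ] [ 0.58651424 -0.18223487  0.008     ] [ 0.98932097 -0.14575325  0.        ] [ 0.61043812 -0.18575949  0.008     ]
t 0.1 tcp [ 0.2216 -0.5839  0.2385] x [ 0.935  0.355 -0.   ] y [ 0.355 -0.935 -0.001] z [-0.001  0.001 -1.   ] w 1.004 gf 0.0 F [-0.   0.1  0.1]
shift cm [ 49.46 -23.67   3.88]
yaw 0.509 q7 -0.082
shift after yaw [ 31.65 -44.78   3.88]
tilt fix [-0.001  0.     0.   ]
cam [ 0.29085162 -0.5575024   0.37361293] [[ 0.35412405 -0.93519758 -0.00128211]
 [-0.89595101 -0.33965522  0.28619246]
 [-0.26808197 -0.10019892 -0.9581713 ]]
```

```bash
python3 -m handwheel '[0,0,0.17,0,0,0,1, 0,0,0.17,0,0,0,1, 0,0,0.169,0,0,0,1, 0,0,0,3.4,-4.8,0,1, 0,0,0,3.4,-4.8,0,1, 0,0,0,3.4,-4.8,0,1, 0,0,0,3.4,-4.8,0,1, 0,0,0,3.4,-4.8,0,1, 0,0,0,3.4,-4.8,0,1, 0,0,0,3.4,-4.8,0,1]'
python3 - <<'E'
from h import *
go([.585,-.187,.2],[.146,.989,0])
E
```

```text
time_s: 1.35
tcp_pos: [0.5071, -0.285, 0.2391]
tool_rot: [3.133, -0.23, -0.0]
ft_force: [0.4, -0.8, 0.9]
gripper_width: 1.0
grip_force: 0.0
t 1.35 tcp [ 0.5071 -0.285   0.2391] x [ 0.989 -0.146 -0.   ] y [-0.146 -0.989  0.   ] z [-0. -0. -1.] w 1.0 gf 0.0 F [ 0.4 -0.8  0.9]
shift cm [  6.28 -10.84   3.91]
yaw 0.0 q7 -1.314
shift after yaw [  6.27 -10.84   3.91]
tilt fix [ 0.  0. -0.]
```

```bash
python3 -m handwheel '[0,0,0,2,-3.6,1.3,1, 0,0,0,2.1,-3.6,1.3,1, 0,0,0,2.1,-3.6,1.3,1, 0,0,0,0,0,0,1, 0,0,0,0,0,0,1]'
python3 - <<'E'
from h import *
s,R=st();c=calibration('wrist');im=capture('wrist')
print(c['R'],c['t']);np.savez('w1.npz',R=c['R'],t=c['t'])
cv2.imwrite('pics/w1.png',cv2.resize(im[:,:,::-1],(800,600)))
E
```

```text
time_s: 1.98
tcp_pos: [0.5828, -0.1892, 0.1999]
tool_rot: [3.133, -0.229, -0.002]
ft_force: [0.5, -1.0, 0.3]
gripper_width: 0.996
grip_force: 0.0
t 1.98 tcp [ 0.5828 -0.1892  0.1999] x [ 0.989 -0.146 -0.001] y [-0.146 -0.989  0.001] z [-0.001 -0.    -1.   ] w 0.996 gf 0.0 F [ 0.5 -1.   0.3]
[[-1.46540478e-01 -9.89204434e-01  6.90529933e-04]
 [-9.47547530e-01  1.40569811e-01  2.87043213e-01]
 [-2.84041487e-01  4.14091398e-02 -9.57917385e-01]] [-0.10098563  0.55350749  0.5154023 ]
```

View pics/w1.png

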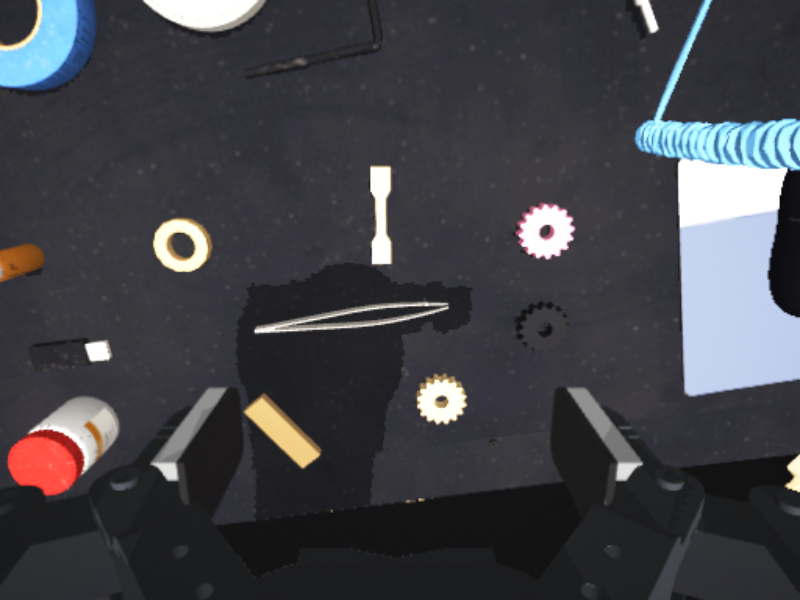

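Wrist view: the bone runs vertically from (380,166) to (382,264), so its centre is at (381,215) and it is already aligned with the tool's x. The bronze gear is at (441,399), the ring at (182,245) and the plain bar at (283,431).

Run:
```python
from h import *
c=calibration('wrist');ct=calibration('top');cs=calibration('scene');k=.64
P=dict(gear=((561,350),(510,421),(441.5,399)),bone=((547.8,270),(548,369),(380.7,215)))
for n,(a,b,w) in P.items():
    r=[ray(ct,np.array(a)*k),ray(cs,np.array(b)*k),ray(c,np.array(w)*k)]
    print(n,tri(r),plane(c,np.array(w)*k,.008),plane(ct,np.array(a)*k,.008))
p=plane(c,np.array([380.7,215])*k,.008)
a,b=[plane(c,np.array(q)*k,.008) for q in [(380,168),(381.5,262)]];print('axis',(a-b)/np.linalg.norm(a-b))
go([p[0],p[1],.03],[.146,.989,0])
```

```text
gear (array([ 0.48059543, -0.20616402,  0.00640234]), np.float64(0.0013214748594721098)) [ 0.48223156 -0.20576997  0.008     ] [ 0.480326   -0.20716598  0.008     ]
bone (array([ 0.61205385, -0.18441481,  0.00360268]), np.float64(0.002163889452112493)) [ 0.61341161 -0.1840528   0.008     ] [ 0.61162174 -0.18574568  0.008     ]
axis [ 0.99008779 -0.1404499   0.        ]
t 2.02 tcp [ 0.5827 -0.19    0.2002] x [ 0.989 -0.147 -0.   ] y [-0.147 -0.989  0.001] z [-0.001 -0.001 -1.   ] w 1.001 gf 0.0 F [ 0.3 -0.6 -0.4]
shift cm [ 2.96 -1.05 17.02]
yaw -0.001 q7 -1.529
shift after yaw [ 2.96 -1.05 17.02]
tilt fix [ 0.001  0.    -0.   ]
```

```bash
python3 -m handwheel '[0,0,0,0.9,-0.3,5,0.6, 0,0,0,0.9,-0.3,5,0.6, 0,0,0,0.9,-0.3,5,0.4, 0,0,0,0.17,-0.06,2,0.4, 0,0,0,0,0,1.4,0.4, 0,0,0,0,0,0.5,0.3, 0,0,0,0,0,0,0.3]' 30
python3 - <<'E'
from h import *
go([.6125,-.185,.0105],[.146,.989,0])
im=capture('wrist');cv2.imwrite('pics/w2.png',cv2.resize(im[:,:,::-1],(640,480)))
E
```

```text
time_s: 2.9
tcp_pos: [0.6135, -0.1839, 0.0124]
tool_rot: [3.133, -0.23, 0.002]
ft_force: [0.2, 0.1, 0.2]
gripper_width: 0.298
grip_force: 0.0
t 2.9 tcp [ 0.6135 -0.1839  0.0124] x [ 0.989 -0.146  0.002] y [-0.146 -0.989  0.   ] z [ 0.001 -0.001 -1.   ] w 0.298 gf 0.0 F [0.2 0.1 0.2]
shift cm [-0.09  0.12  0.19]
yaw 0.0 q7 -1.579
shift after yaw [-0.09  0.12  0.19]
tilt fix [ 0.    -0.002  0.   ]
```

View pics/w2.png

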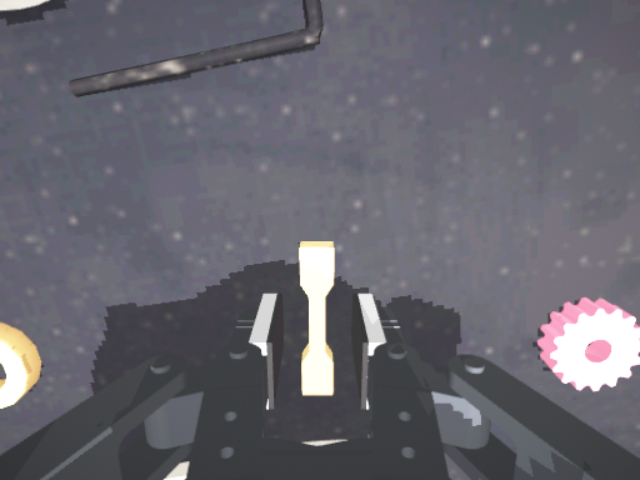

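The bone is centred between the pads, and the pads span the waist (rows 293–345). I'll lower a little, close and lift.

```bash
python3 -m handwheel '[0,0,0,0,0,0.2,0.3, 0,0,0,0,0,0,0, 0,0,0,0,0,0,0, 0,0,0,0,0,0,0, 0,0,0,0,0,0,0, 0,0,0,0,0,-3,0, 0,0,0,0,0,-5,0, 0,0,0,0,0,-4,0]' 40
python3 - <<'E'
from h import *
im=capture('wrist');cv2.imwrite('pics/w3.png',cv2.resize(im[:,:,::-1],(512,384)))
# tray geometry from top (800px)
ct=calibration('top')
for n,q in dict(sq=(255,285),small=(308,281),wide=(259,338),long=(311,333)).items(): print(n,plane(ct,np.array(q)*.64,.0075).round(4))
go([.52,.20,.12],[1,0,0])
E
```

```text
time_s: 3.95
tcp_pos: [0.6132, -0.1834, 0.1308]
tool_rot: [3.133, -0.229, 0.001]
ft_force: [0.3, -0.2, -0.7]
gripper_width: 0.116
grip_force: 39.7
sq [0.5746 0.2951 0.0075]
small [0.5834 0.208  0.0075]
wide [0.4875 0.2839 0.0075]
long [0.4979 0.1994 0.0075]
t 4.0 tcp [ 0.6159 -0.1841  0.1366] x [ 0.989 -0.146  0.008] y [-0.146 -0.989  0.001] z [ 0.008 -0.002 -1.   ] w 0.122 gf 39.7 F [ 2.2 -0.1  4.8]
shift cm [-15.1  -36.6    1.51]
yaw 1.425 q7 -1.559
shift after yaw [-38.41   9.6    1.51]
tilt fix [ 0.001 -0.008  0.   ]
```

View pics/w3.png

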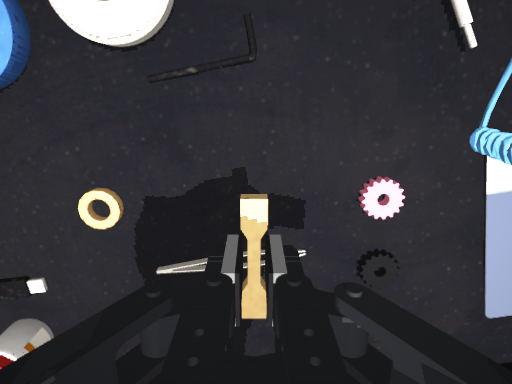

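The bone is held at its waist and level. Next a turn of about -1.6, then across to the tray.

```bash
python3 -m handwheel '[0,0,-0.16,0,0,0,0, 0,0,-0.16,0,0,0,0, 0,0,-0.16,0,0,0,0, 0,0,-0.16,0,0,0,0, 0,0,-0.16,0,0,0,0, 0,0,-0.16,0,0,0,0, 0,0,-0.16,0,0,0,0, 0,0,-0.16,0,0,0,0, 0,0,-0.16,0,0,0,0, 0,0,-0.16,0,0,0,0]'
python3 - <<'E'
from h import *
go([.50,.12,.14],[.993,.115,0])
E
```

```text
time_s: 5.25
tcp_pos: [0.6128, -0.1834, 0.1288]
tool_rot: [-2.342, -2.094, 0.0]
ft_force: [-0.0, -0.4, 0.4]
gripper_width: 0.121
grip_force: 39.7
t 5.25 tcp [ 0.6128 -0.1834  0.1288] x [0.112 0.994 0.   ] y [ 0.994 -0.112 -0.   ] z [-0.  0. -1.] w 0.121 gf 39.7 F [-0.  -0.4  0.4]
shift cm [ 28.9  -14.6   -1.11]
yaw -0.227 q7 -0.156
shift after yaw [31.44 -7.72 -1.11]
tilt fix [-0. -0.  0.]
```

```bash
python3 -m handwheel '[0,0,-0.114,0,0,-0.5,0, 0,0,-0.113,0,0,-0.5,0, 0,0,0,5.2,-1.3,0,0, 0,0,0,5.2,-1.3,0,0, 0,0,0,5.2,-1.3,0,0, 0,0,0,5.2,-1.3,0,0, 0,0,0,5.2,-1.3,0,0, 0,0,0,5.2,-1.3,0,0, 0,0,0,0,0,0,0, 0,0,0,0,0,0,0]'
python3 - <<'E'
from h import *
s,R=st();c=calibration('wrist');im=capture('wrist')
np.save('pics/w4.npy',im);import pickle;pickle.dump(c,open('c4.pkl','wb'))
cv2.imwrite('pics/w4.png',cv2.resize(im[:,:,::-1],(800,600)))
E
```

```text
time_s: 6.5
tcp_pos: [0.5014, 0.1177, 0.1391]
tool_rot: [2.095, 2.34, -0.001]
ft_force: [0.4, -0.9, 0.9]
gripper_width: 0.123
grip_force: 39.7
t 6.5 tcp [0.5014 0.1177 0.1391] x [-0.11   0.994 -0.001] y [ 0.994  0.11  -0.   ] z [-0.    -0.001 -1.   ] w 0.123 gf 39.7 F [ 0.4 -0.9  0.9]
```

View pics/w4.png

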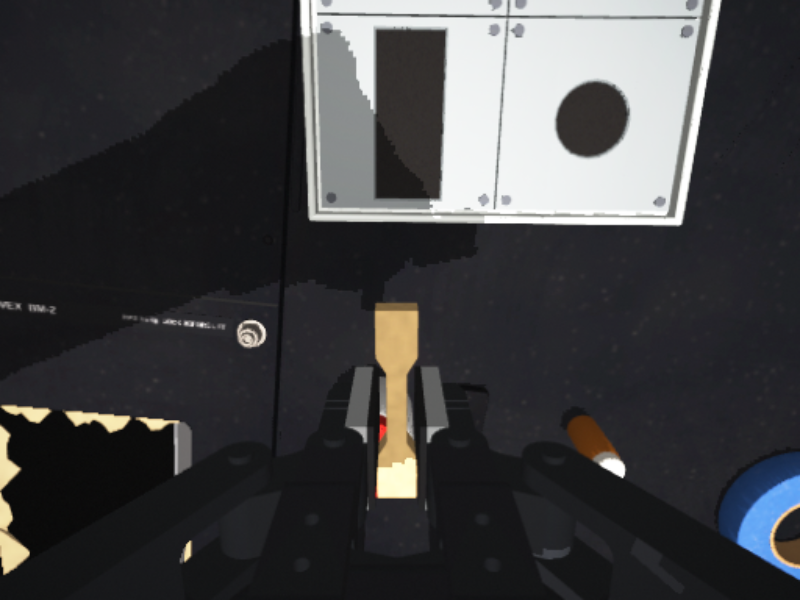

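The long recess has corners (375,28), (447,28), (375,198) and (441,200). The small round recess is at (592,119). The bone is in the gripper, centred at about (397,400).

Run:
```python
from h import *
import pickle
c=pickle.load(open('c4.pkl','rb'));ct=calibration('top');cs=calibration('scene')
f=lambda q:plane(c,np.array(q)*.64,.009)
Q=[f(q) for q in [(375,28),(447,28),(375,198),(441,200)]]
for q in Q:print(q.round(4))
m=sum(Q)/4;print('centre',m)
a=Q[0]+Q[1]-Q[2]-Q[3];a/=np.linalg.norm(a);print('axis',a,'len',np.linalg.norm(Q[0]-Q[2]),np.linalg.norm(Q[1]-Q[0]))
l1,l2=f((505,17)),f((496,210));print('line',(l1-l2)/np.linalg.norm(l1-l2))
x,e=tri([ray(ct,np.array((311,333))*.64),ray(cs,np.array((305,299))*.64),ray(c,proj(c,m))]);print('tri',x,e)
x,e=tri([ray(ct,np.array((308,281))*.64),ray(cs,np.array((343,279))*.64),ray(c,np.array((592,119))*.64)]);print('small',x,e)
# bone centre in hand, at height tcp-.0065
B=[plane(c,np.array(q)*.64,s) for s in [.1391-.002] for q in [(396.5,310),(397.5,498)]];print('bone ends',B)
go([m[0],m[1],.05],[-a[1],a[0],0])
```

```text
[0.4795 0.2382 0.009 ]
[0.512  0.2417 0.009 ]
[0.4869 0.1624 0.009 ]
[0.5197 0.165  0.009 ]
centre [0.49953785 0.20181308 0.009     ]
axis [-0.09843578  0.99514341  0.        ] len 0.07618589189647648 0.032742054699420924
line [-0.11923537  0.99286602  0.        ]
tri [0.49693549 0.20182701 0.01088054] 0.004401302801983942
small [0.58534798 0.209464   0.0054352 ] 0.0021782436519655773
bone ends [array([0.499359  , 0.14660598, 0.1371    ]), array([0.50629453, 0.08643198, 0.1371    ])]
t 6.55 tcp [0.5016 0.117  0.139 ] x [-0.109  0.994 -0.001] y [ 0.994  0.109 -0.   ] z [-0.    -0.001 -1.   ] w 0.123 gf 39.7 F [-0.8 -0.1  0. ]
shift cm [8.46 0.72 8.9 ]
yaw 0.01 q7 -0.51
shift after yaw [8.47 0.63 8.9 ]
tilt fix [-0.     0.001  0.   ]
```

```bash
python3 -m handwheel '[0,0,0,4.2,0.3,0,0, 0,0,0,4.2,0.3,0,0, 0,0,0,0,0,4,0, 0,0,0,0,0,4,0, 0,0,0,0,0,2,0, 0,0,0,0,0,1,0, 0,0,0,0,0,0.5,0, 0,0,0,0,0,0,0]'
python3 - <<'E'
from h import *
go([.499,.2015,.0175],[.994,.107,0])
E
```

```text
time_s: 7.55
tcp_pos: [0.4986, 0.2023, 0.0249]
tool_rot: [2.096, 2.339, 0.001]
ft_force: [-0.7, -0.9, -0.6]
gripper_width: 0.122
grip_force: 39.7
t 7.55 tcp [0.4986 0.2023 0.0249] x [-0.109  0.994  0.   ] y [0.994 0.109 0.001] z [ 0.001  0.    -1.   ] w 0.122 gf 39.7 F [-0.7 -0.9 -0.6]
shift cm [-0.09  0.03  0.74]
yaw 0.002 q7 -0.798
shift after yaw [-0.09  0.03  0.74]
tilt fix [ 0.001 -0.     0.   ]
```

```bash
python3 -m handwheel '[0,0,0,0,0,0.4,0, 0,0,0,0,0,0.3,0, 0,0,0,0,0,0,0]'; python3 -m handwheel '[0,0,0,0,0,0,0.3, 0,0,0,0,0,0,0.3, 0,0,0,0,0,-1,0.3, 0,0,0,0,0,-4,0.3, 0,0,0,-1,0,-5,0.6, 0,0,0,-3,0,-3,0.8, 0,0,0,-4,0,0,0.8,0,0,0,0,0,0,0.8]'
python3 - <<'E'
from h import *
s,R=st();im=capture('wrist')
cv2.imwrite('pics/w5.png',cv2.resize(im[:,:,::-1],(512,384)))
go([.47,-.206,.15],[0,1,0])
E
```

```text
time_s: 7.92
tcp_pos: [0.4979, 0.2022, 0.0172]
tool_rot: [2.096, 2.34, -0.0]
ft_force: [1.0, -0.5, 0.6]
gripper_width: 0.117
grip_force: 39.7
time_s: 8.93
tcp_pos: [0.5075, 0.1191, 0.1481]
tool_rot: [2.1, 2.333, -0.001]
ft_force: [-0.0, 0.1, -0.1]
gripper_width: 0.801
grip_force: 0.0
t 8.93 tcp [0.5075 0.1191 0.1481] x [-0.105  0.995 -0.002] y [0.995 0.105 0.001] z [ 0.001 -0.002 -1.   ] w 0.801 gf 0.0 F [-0.   0.1 -0.1]
t 8.97 tcp [0.5071 0.1213 0.148 ] x [-0.107  0.994 -0.001] y [0.994 0.107 0.001] z [ 0.001 -0.001 -1.   ] w 0.8 gf 0.0 F [-0.1  0.5  0.8]
shift cm [-32.15  -7.18  -0.19]
yaw -1.464 q7 -0.514
shift after yaw [  3.71 -32.73  -0.19]
tilt fix [ 0.001  0.001 -0.   ]
```

View pics/w5.png

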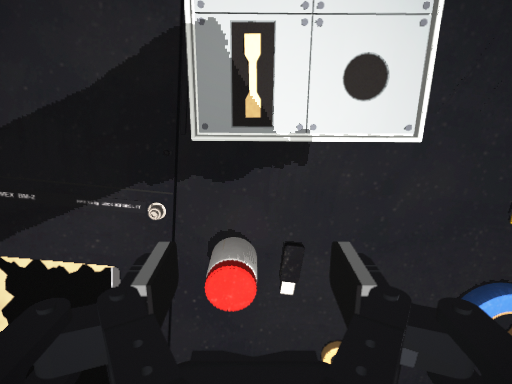

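The bar lies inside the long recess (253,75). Next: the gear.

```bash
python3 -m handwheel '[0,0,0.168,0,0,0,0.8, 0,0,0.168,0,0,0,0.8, 0,0,0.168,0,0,0,0.8, 0,0,0.168,0,0,0,0.8, 0,0,0.168,0,0,0,0.8, 0,0,0.168,0,0,0,0.8, 0,0,0.168,0,0,0,0.8, 0,0,0.168,0,0,0,0.8, 0,0,0.168,0,0,0,0.8, 0,0,0.168,0,0,0,0.8]'
python3 - <<'E'
from h import *
go([.45,-.206,.14],[0,1,0])
E
```

```text
time_s: 10.22
tcp_pos: [0.5064, 0.1245, 0.1473]
tool_rot: [-3.141, 0.004, 0.001]
ft_force: [-0.9, -1.0, -1.0]
gripper_width: 0.795
grip_force: 0.0
t 10.22 tcp [0.5064 0.1245 0.1473] x [ 1.    -0.002 -0.   ] y [-0.002 -1.    -0.001] z [-0.     0.001 -1.   ] w 0.795 gf 0.0 F [-0.9 -1.  -1. ]
shift cm [-5.55 33.07  0.71]
yaw -0.002 q7 -2.029
shift after yaw [-5.63 33.05  0.71]
tilt fix [-0.001  0.     0.   ]
```

```bash
python3 -m handwheel '[0,0,0,-0.9,5.5,0,0.6, 0,0,0,-0.9,5.5,0,0.6, 0,0,0,-0.9,5.5,0,0.6, 0,0,0,-0.9,5.5,0,0.6, 0,0,0,-0.9,5.5,0,0.6, 0,0,0,-0.9,5.5,0,0.6, 0,0,0,0,0,0,0.6, 0,0,0,0,0,0,0.6]'
python3 - <<'E'
from h import *
c=calibration('wrist');im=capture('wrist');s,R=st()
cv2.imwrite('pics/w6.png',cv2.resize(im[:,:,::-1],(640,480)))
import pickle;pickle.dump(c,open('c6.pkl','wb'))
print('expect px*1.25',proj(c,[.4815,-.206,.01])*1.25)
E
```

```text
time_s: 11.22
tcp_pos: [0.4536, -0.2058, 0.1472]
tool_rot: [-3.141, -0.003, -0.0]
ft_force: [0.6, 0.5, 0.3]
gripper_width: 0.598
grip_force: 0.0
t 11.28 tcp [ 0.4538 -0.2053  0.1473] x [1.    0.003 0.   ] y [ 0.003 -1.    -0.001] z [ 0.     0.001 -1.   ] w 0.607 gf 0.0 F [0.9 0.4 0.5]
expect px*1.25 [318.72193577 186.26062074]
```

View pics/w6.png

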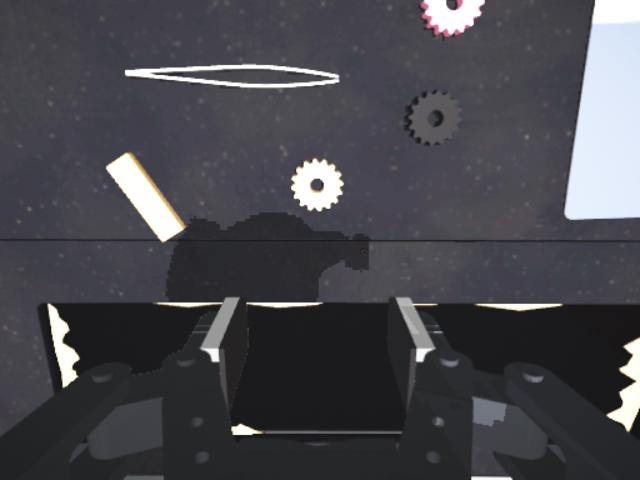

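The gear (317,184) is where I predicted, to about 0.5 mm. Descending on it.

```bash
python3 -m handwheel '[0,0,0,1.4,0,4,0.6, 0,0,0,1.4,0,4,0.6, 0,0,0,0,0,3.5,0.6, 0,0,0,0,0,1.5,0.6, 0,0,0,0,0,0.8,0.6, 0,0,0,0,0,0,0.6]'
python3 - <<'E'
from h import *
go([.482,-.2055,.009],[0,1,0])
E
```

```text
time_s: 12.02
tcp_pos: [0.4815, -0.207, 0.0097]
tool_rot: [3.142, 0.002, 0.001]
ft_force: [0.7, -0.5, -0.3]
gripper_width: 0.598
grip_force: 0.0
t 12.03 tcp [ 0.4815 -0.207   0.0097] x [1.    0.001 0.   ] y [ 0.001 -1.     0.   ] z [ 0. -0. -1.] w 0.598 gf 0.0 F [ 0.7 -0.5 -0.3]
shift cm [ 0.05 -0.15  0.07]
yaw 0.001 q7 -1.37
shift after yaw [ 0.05 -0.15  0.07]
tilt fix [ 0. -0.  0.]
```

```bash
python3 -m handwheel '[0,0,0,0,-0.1,0.05,0.4, 0,0,0,0,0,0,0, 0,0,0,0,0,0,0, 0,0,0,0,0,0,0, 0,0,0,0,0,-3,0, 0,0,0,0,0,-5,0, 0,0,0,0,0,-4,0,0,0,0,0,0,0,0]' 40
python3 - <<'E'
from h import *
im=capture('wrist');cv2.imwrite('pics/w7.png',cv2.resize(im[:,:,::-1],(512,384)))
go([.55,.294,.13],[-.107,.994,0])
E
```

```text
time_s: 13.02
tcp_pos: [0.4832, -0.2072, 0.1327]
tool_rot: [3.139, 0.001, 0.011]
ft_force: [1.0, 0.3, -0.6]
gripper_width: 0.36
grip_force: 40.0
t 13.07 tcp [ 0.482  -0.2067  0.1307] x [1.    0.    0.004] y [ 0.    -1.     0.002] z [ 0.004 -0.002 -1.   ] w 0.369 gf 40.0 F [ 0.4  0.  -0.8]
shift cm [ 6.830e+00 -5.007e+01  1.000e-02]
yaw -0.107 q7 -1.331
shift after yaw [ 1.212e+01 -4.906e+01  1.000e-02]
tilt fix [ 0.002 -0.004  0.   ]
```

View pics/w7.png

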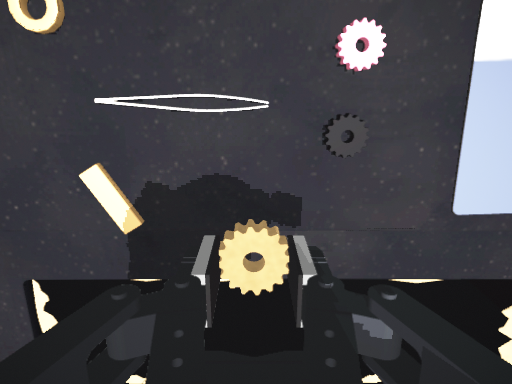

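The gear is held, level and centred. Off to the square nest.

```bash
python3 -m handwheel '[0,0,-0.107,0,0,0,0, 0,0,0,1.05,-5.4,0,0, 0,0,0,1.05,-5.4,0,0, 0,0,0,1.05,-5.4,0,0, 0,0,0,1.05,-5.4,0,0, 0,0,0,1.05,-5.4,0,0, 0,0,0,1.05,-5.4,0,0, 0,0,0,1.05,-5.4,0,0, 0,0,0,1.05,-5.4,0,0, 0,0,0,1.05,-5.4,0,0]'
python3 -m handwheel '[0,0,0,0,0,0,0, 0,0,0,0,0,0,0]'
python3 - <<'E'
from h import *
import pickle
s,R=st();c=calibration('wrist');im=capture('wrist');pickle.dump(c,open('c8.pkl','wb'))
cv2.imwrite('pics/w8.png',cv2.resize(im[:,:,::-1],(640,480)))
E
```

```text
time_s: 14.32
tcp_pos: [0.522, 0.2882, 0.1272]
tool_rot: [3.136, 0.169, -0.003]
ft_force: [1.2, -0.0, -1.0]
gripper_width: 0.368
grip_force: 40.0
time_s: 14.58
tcp_pos: [0.5219, 0.2861, 0.1273]
tool_rot: [3.135, 0.17, -0.003]
ft_force: [0.1, -0.5, -0.6]
gripper_width: 0.364
grip_force: 40.0
t 14.57 tcp [0.5219 0.2861 0.1273] x [ 0.994  0.108 -0.002] y [ 0.108 -0.994  0.002] z [-0.002 -0.002 -1.   ] w 0.364 gf 40.0 F [ 0.1 -0.5 -0.6]
```

View pics/w8.png

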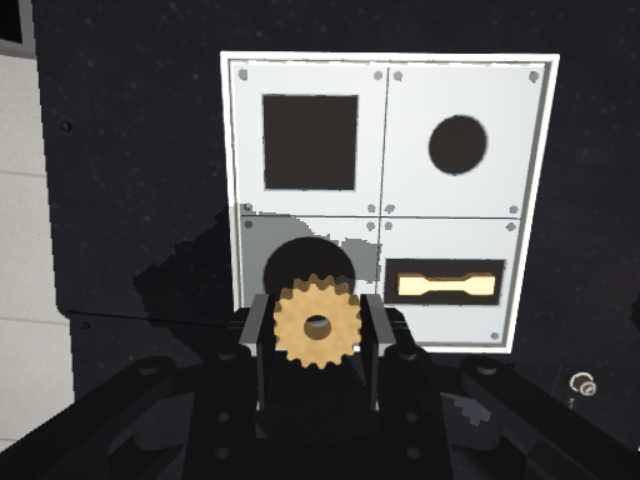

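Square recess corners: (263,94), (357,95), (264,190), (354,191). The small round recess is at (458,145). The bar lies in the long recess at (445,284), and the gear is in hand at (318,322).

Run:
```python
from h import *
import pickle
c=pickle.load(open('c8.pkl','rb'));k=.8;ct=calibration('top')
Q=[plane(c,np.array(q)*k,.009) for q in [(263,94),(357,95),(264,190),(354,191)]]
m=sum(Q)/4;print('sq',m,np.linalg.norm(Q[0]-Q[1]),np.linalg.norm(Q[0]-Q[2]))
a=Q[0]+Q[1]-Q[2]-Q[3];a/=np.linalg.norm(a);print('axis',a)
print('tri sq',tri([ray(ct,np.array((255,285))*.64),ray(c,proj(c,m))]))
small=plane(c,np.array((458,145))*k,.0085);print('small',small)
# wide: tray parallelogram: sq + long - small
print('wide',m+np.array([.499,.2015,.009])-small, 'round bore top', plane(c,np.array((318,322))*k,.1273))
go([m[0],m[1],.05],[-a[1],a[0],0])
```

```text
sq [0.57698644 0.29695473 0.009     ] 0.05351405994735184 0.05510888668400111
axis [0.9958229 0.0913058 0.       ]
tri sq (array([ 0.57613127,  0.2970914 , -0.00191287]), np.float64(7.166459779132845e-05))
small [0.58571169 0.20981825 0.0085    ]
wide [0.49027475 0.28863648 0.0095    ] round bore top [0.52434904 0.28670929 0.1273    ]
t 14.62 tcp [0.5224 0.2853 0.1276] x [ 0.994  0.107 -0.002] y [ 0.107 -0.994  0.002] z [-0.002 -0.002 -1.   ] w 0.364 gf 40.1 F [-0.2 -1.2 -0.2]
shift cm [ 5.57 -0.59  7.75]
yaw 0.015 q7 -2.203
shift after yaw [ 5.56 -0.67  7.75]
tilt fix [ 0.002  0.002 -0.   ]
```

```bash
python3 -m handwheel '[0,0,0,2.7,-0.3,0,0, 0,0,0,2.7,-0.3,0,0, 0,0,0,0,0,4,0, 0,0,0,0,0,3.5,0, 0,0,0,0,0,2,0, 0,0,0,0,0,1,0, 0,0,0,0,0,0.3,0, 0,0,0,0,0,0,0]'
python3 - <<'E'
from h import *
go([.5765,.2965,.0165])
E
```

```text
time_s: 15.62
tcp_pos: [0.5764, 0.2991, 0.0217]
tool_rot: [-3.136, -0.169, -0.002]
ft_force: [-0.1, 0.3, -1.4]
gripper_width: 0.365
grip_force: 40.1
t 15.62 tcp [0.5764 0.2991 0.0217] x [0.994 0.107 0.001] y [ 0.107 -0.994 -0.001] z [ 0.001  0.001 -1.   ] w 0.365 gf 40.1 F [-0.1  0.3 -1.4]
shift cm [-0.01  0.26  0.52]
tilt fix [-0.001 -0.001  0.   ]
```

```bash
python3 -m handwheel '[0,0,0,0,0.15,0.3,0, 0,0,0,0,0,0.2,0, 0,0,0,0,0,0,0]'; python3 -m handwheel '[0,0,0,0,0,0,0.55, 0,0,0,0,0,0,0.55, 0,0,0,0,0,-1,0.55, 0,0,0,0,0,-4,0.6, 0,0,0,-2,0,-5,1, 0,0,0,-3.5,4,0,1, 0,0,0,-1,5,0,1,0,0,0,-1,5,0,1,0,0,0,-1,3,0,1,0,0,0,0,0,0,1]'
python3 - <<'E'
from h import *
s,R=st();c=calibration('wrist');im=capture('wrist');import pickle;pickle.dump(c,open('c9.pkl','wb'))
cv2.imwrite('pics/w9.png',cv2.resize(im[:,:,::-1],(640,480)))
go([.45,.04,.17],[0,1,0])
E
```

```text
time_s: 16.0
tcp_pos: [0.5762, 0.2972, 0.0162]
tool_rot: [3.137, 0.169, 0.001]
ft_force: [-0.7, -0.5, 2.1]
gripper_width: 0.363
grip_force: 40.4
time_s: 17.25
tcp_pos: [0.5097, 0.1161, 0.1165]
tool_rot: [3.136, 0.162, 0.001]
ft_force: [-0.5, 0.8, 0.5]
gripper_width: 1.001
grip_force: 0.0
t 17.25 tcp [0.5097 0.1161 0.1165] x [0.995 0.103 0.   ] y [ 0.103 -0.995  0.001] z [ 0.001 -0.001 -1.   ] w 1.001 gf 0.0 F [-0.5  0.8  0.5]
t 17.3 tcp [0.5101 0.1183 0.1166] x [0.994 0.105 0.001] y [ 0.105 -0.994  0.   ] z [ 0.001  0.    -1.   ] w 1.0 gf 0.0 F [-0.7 -0.2  1.1]
shift cm [-6.79  7.15 -5.35]
yaw 0.106 q7 -1.933
shift after yaw [-6.    7.83 -5.35]
tilt fix [ 0.    -0.001  0.   ]
```

View pics/w9.png

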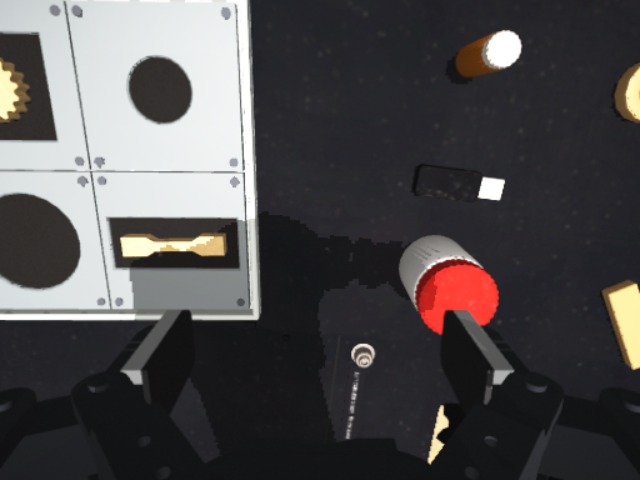

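The gear sits in its recess (far left). The jar lid is centred at (457,296) and the vial cap at (503,50).

Run:
```python
from h import *
import pickle
c=pickle.load(open('c9.pkl','rb'));k=.8;ct=calibration('top');cs=calibration('scene')
for n,w,t,s,z in [('jar',(457.5,296),(409,334),(380,317),.055),('vial',(503,50),(411,259),(431,290),.044)]:
    print(n,tri([ray(c,np.array(w)*k),ray(ct,np.array(t)*.64),ray(cs,np.array(s)*.64)]),plane(c,np.array(w)*k,z),plane(ct,np.array(t)*.64,z))
print('wide',plane(c,np.array((33,241))*k,.0085),'small',plane(c,np.array((160,89))*k,.0085))
p=plane(c,np.array((457.5,296))*k,.055)
go([p[0],p[1],.1],[0,1,0])
```

```text
jar (array([0.49751191, 0.04111801, 0.04869502]), np.float64(0.0014791456154442139)) [0.50159893 0.04408728 0.055     ] [0.49589554 0.04004975 0.055     ]
vial (array([0.61808844, 0.0413042 , 0.03931767]), np.float64(0.0016169763515192532)) [0.61847099 0.04332481 0.044     ] [0.6170277  0.03984035 0.044     ]
wide [0.49192327 0.28587389 0.0085    ] small [0.5864581  0.21026774 0.0085    ]
t 17.3 tcp [0.5101 0.1183 0.1166] x [0.994 0.105 0.001] y [ 0.105 -0.994  0.   ] z [ 0.001  0.    -1.   ] w 1.0 gf 0.0 F [-0.7 -0.2  1.1]
shift cm [-1.62  7.29  1.66]
yaw 0.106 q7 -1.933
shift after yaw [-0.85  7.42  1.66]
tilt fix [ 0.    -0.001  0.   ]
```

```bash
python3 -m handwheel '[0,0,0,-1,3.7,0,1, 0,0,0,-1,3.7,0,1, 0,0,0,0,0,0,1, 0,0,0,0,0,0,1]'
python3 - <<'E'
from h import *
c=calibration('wrist');im=capture('wrist');s,R=st()
hsv=cv2.cvtColor(im,cv2.COLOR_RGB2HSV);m=((hsv[...,0]<8)|(hsv[...,0]>172))&(hsv[...,1]>150)&(hsv[...,2]>100)
n,l,stt,cen=cv2.connectedComponentsWithStats(m.astype(np.uint8));i=1+stt[1:,4].argmax();print(stt[i],cen[i],plane(c,cen[i],.055))
go([.498,.042,.0275])
E
```

```text
time_s: 17.8
tcp_pos: [0.4984, 0.0451, 0.1162]
tool_rot: [-3.136, -0.171, -0.002]
ft_force: [-0.1, 0.4, -0.0]
gripper_width: 1.002
grip_force: 0.0
t 17.85 tcp [0.4983 0.0454 0.1161] x [0.994 0.11  0.001] y [ 0.11  -0.994 -0.001] z [ 0.001  0.001 -1.   ] w 0.997 gf 0.0 F [-0.1  0.2  0.7]
[ 226  180   65   64 3230] [258.22043344 211.75170279] [0.50027199 0.04316472 0.055     ]
t 17.85 tcp [0.4983 0.0454 0.1161] x [0.994 0.11  0.001] y [ 0.11  -0.994 -0.001] z [ 0.001  0.001 -1.   ] w 0.997 gf 0.0 F [-0.1  0.2  0.7]
shift cm [-0.08  0.34  8.86]
tilt fix [-0.001 -0.001  0.   ]
```

```bash
python3 -m handwheel '[0,0,0,0.1,0.25,2,1, 0,0,0,0,0,4,1, 0,0,0,0,0,2,1, 0,0,0,0,0,0.8,1, 0,0,0,0,0,0,0.3, 0,0,0,0,0,0,0.3, 0,0,0,0,0,0,0.3, 0,0,0,0,0,0,0.3]' 40
python3 - <<'E'
from h import *
st()
E
```

```text
time_s: 18.85
tcp_pos: [0.4998, 0.0414, 0.0289]
tool_rot: [-3.137, -0.169, -0.003]
ft_force: [-2.0, 0.6, 6.7]
gripper_width: 0.476
grip_force: 40.0
t 18.85 tcp [0.4998 0.0414 0.0289] x [0.994 0.108 0.002] y [ 0.108 -0.994 -0.   ] z [ 0.002  0.    -1.   ] w 0.476 gf 40.0 F [-2.   0.6  6.7]
```

```bash
python3 -m handwheel '[0,0,0,0,0,-2,0.3, 0,0,0,0,0,-4,0.3, 0,0,0,0.35,-4.9,0,0.3, 0,0,0,0.35,-4.9,0,0.3, 0,0,0,0.35,-4.9,0,0.3, 0,0,0,0.35,-4.9,0,0.3, 0,0,0,0.35,-4.9,0,0.3, 0,0,0,0,0,0,0.3, 0,0,0,0,0,0,0.3]'
python3 - <<'E'
from h import *
s,R=st();go([.491,.287,.0355])
c=calibration('wrist');im=capture('wrist');print(proj(c,[.491,.287,.0085]))
cv2.imwrite('pics/w10.png',cv2.resize(im[:,:,::-1],(640,480)))
E
```

```text
time_s: 19.98
tcp_pos: [0.49, 0.2859, 0.0877]
tool_rot: [3.136, 0.17, -0.0]
ft_force: [-0.3, -0.8, -2.2]
gripper_width: 0.476
grip_force: 41.1
t 19.98 tcp [0.49   0.2859 0.0877] x [ 0.994  0.108 -0.   ] y [ 0.108 -0.994  0.001] z [-0.    -0.001 -1.   ] w 0.476 gf 41.1 F [-0.3 -0.8 -2.2]
t 19.98 tcp [0.49   0.2859 0.0877] x [ 0.994  0.108 -0.   ] y [ 0.108 -0.994  0.001] z [-0.    -0.001 -1.   ] w 0.476 gf 41.1 F [-0.3 -0.8 -2.2]
shift cm [ 0.12 -0.11  5.22]
tilt fix [ 0.001  0.    -0.   ]
[252.932025  203.0360661]
```

View pics/w10.png

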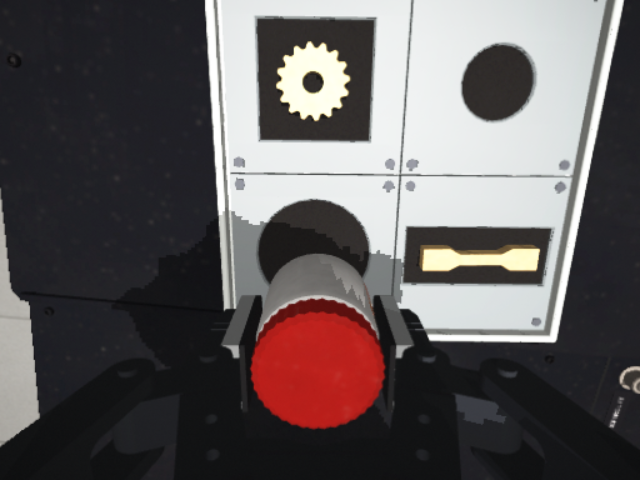

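The gear and the bar both lie inside their recesses. The wide recess spans columns 258–370 with its top at row 200, so its centre of about (314,254) agrees with my prediction. Lowering the jar.

```bash
python3 -m handwheel '[0,0,0,0.1,-0.1,2.5,0.3, 0,0,0,0,0,1.5,0.3, 0,0,0,0,0,0.8,0.3, 0,0,0,0,0,0.4,0.3, 0,0,0,0,0,0,0.3]'
python3 - <<'E'
from h import *
go([.491,.287,.0352])
E
```

```text
time_s: 20.65
tcp_pos: [0.4911, 0.2876, 0.0359]
tool_rot: [3.137, 0.169, 0.0]
ft_force: [-0.6, 0.2, -2.0]
gripper_width: 0.472
grip_force: 41.1
t 20.65 tcp [0.4911 0.2876 0.0359] x [0.994 0.107 0.   ] y [ 0.107 -0.994  0.   ] z [ 0. -0. -1.] w 0.472 gf 41.1 F [-0.6  0.2 -2. ]
shift cm [-0.02  0.06  0.07]
tilt fix [ 0. -0.  0.]
```

```bash
python3 -m handwheel '[0,0,0,0,0,0.05,0.3, 0,0,0,0,0,0,0.3, 0,0,0,0,0,0,0.75, 0,0,0,0,0,0,0.75, 0,0,0,0,0,-1,0.75, 0,0,0,0,0,-4,0.75, 0,0,0,0,0,-5,0.6, 0,0,0,1.3,5.1,0,0.6, 0,0,0,1.3,5.1,0,0.6, 0,0,0,1.3,5.1,0,0.6]'; python3 -m handwheel '[0,0,0,1.3,5.1,0,0.6, 0,0,0,1.3,5.1,0,0.6, 0,0,0,0,0,0,0.6, 0,0,0,0,0,0,0.6]'
python3 - <<'E'
from h import *
c=calibration('wrist');im=capture('wrist');s,R=st()
print('pred',proj(c,[.618,.0415,.044]))
u,v=proj(c,[.618,.0415,.044]).astype(int)
g=im.min(2);m=(g>130).astype(np.uint8)
n,l,t,cen=cv2.connectedComponentsWithStats(m)
for i in range(1,n):
    if t[i,4]>60 and np.hypot(*(cen[i]-(u,v)))<60: print(t[i],cen[i],plane(c,cen[i],.044))
# jar lid in top view
im=capture('top');ct=calibration('top');hsv=cv2.cvtColor(im,cv2.COLOR_RGB2HSV);m=((hsv[...,0]<8)|(hsv[...,0]>172))&(hsv[...,1]>130)&(hsv[...,2]>80)
n,l,t,cen=cv2.connectedComponentsWithStats(m.astype(np.uint8));i=1+t[1:,4].argmax();print('jar',t[i],plane(ct,cen[i],.061))
go([.618,.0415,.02])
E
```

```text
time_s: 21.9
tcp_pos: [0.5469, 0.1384, 0.1365]
tool_rot: [-3.137, -0.17, -0.002]
ft_force: [0.2, 0.6, -0.9]
gripper_width: 0.602
grip_force: 0.0
time_s: 22.4
tcp_pos: [0.583, 0.0416, 0.1358]
tool_rot: [-3.136, -0.169, -0.001]
ft_force: [-0.1, 0.9, -0.3]
gripper_width: 0.6
grip_force: 0.0
t 22.45 tcp [0.5828 0.0425 0.1357] x [0.994 0.109 0.   ] y [ 0.109 -0.994 -0.001] z [ 0.     0.001 -1.   ] w 0.601 gf 0.0 F [-0.9  0.4  0.3]
pred [260.32877494 150.248641  ]
[247 137  23  23 417] [257.9352518  147.97841727] [0.61936839 0.04328906 0.044     ]
jar [153 206  16  17 218] [0.48792637 0.28546718 0.061     ]
t 22.5 tcp [0.5827 0.0429 0.1357] x [0.994 0.11  0.   ] y [ 0.11  -0.994 -0.001] z [ 0.     0.001 -1.   ] w 0.599 gf 0.0 F [ 0.7  0.2 -0.1]
shift cm [ 3.49  0.53 11.57]
tilt fix [-0.001 -0.     0.   ]
```

```bash
python3 -m handwheel '[0,0,0,1.8,0.2,0,0.6, 0,0,0,1.8,0.2,0,0.6, 0,0,0,0,0,4,0.6, 0,0,0,0,0,4,0.6, 0,0,0,0,0,2.5,0.6, 0,0,0,0,0,1,0.6, 0,0,0,0,0,0,0, 0,0,0,0,0,0,0, 0,0,0,0,0,0,0, 0,0,0,0,0,0,0]' 30
python3 - <<'E'
from h import *
st()
E
```

```text
time_s: 23.75
tcp_pos: [0.6202, 0.0413, 0.0216]
tool_rot: [-3.137, -0.169, -0.003]
ft_force: [0.8, -0.1, 7.3]
gripper_width: 0.19
grip_force: 29.8
t 23.75 tcp [0.6202 0.0413 0.0216] x [0.994 0.108 0.002] y [ 0.108 -0.994 -0.   ] z [ 0.002  0.    -1.   ] w 0.19 gf 29.8 F [ 0.8 -0.1  7.3]
```

```bash
python3 -m handwheel '[0,0,0,0,0,-2,0, 0,0,0,0,0,-4,0, 0,0,0,-0.4,-4.3,0,0, 0,0,0,-0.4,-4.3,0,0, 0,0,0,-0.4,-4.3,0,0, 0,0,0,-0.4,-4.3,0,0, 0,0,0,0,0,0,0, 0,0,0,0,0,0,0]'
python3 - <<'E'
from h import *
go([.586,.21,.0285])
c=calibration('wrist');im=capture('wrist');u,v=proj(c,[.586,.21,.0085]);print(u,v)
cv2.imwrite('pics/w11.png',cv2.resize(im[:,:,::-1],(640,480)))
E
```

```text
time_s: 24.75
tcp_pos: [0.5852, 0.2096, 0.0811]
tool_rot: [3.136, 0.169, 0.001]
ft_force: [0.3, -0.3, 0.3]
gripper_width: 0.191
grip_force: 29.5
t 24.75 tcp [0.5852 0.2096 0.0811] x [0.994 0.108 0.001] y [ 0.108 -0.994  0.001] z [ 0.001 -0.001 -1.   ] w 0.191 gf 29.5 F [ 0.3 -0.3  0.3]
shift cm [ 0.08 -0.03  5.26]
tilt fix [ 0.001 -0.001  0.   ]
254.0220180247656 206.86781322028617
```

View pics/w11.png

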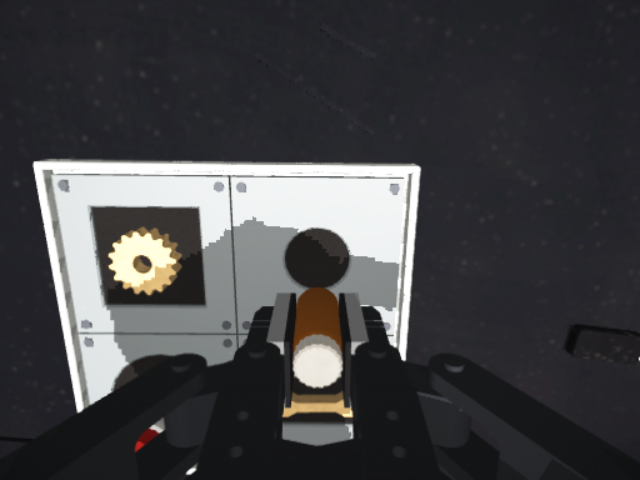

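The small recess centre (317,258) matches my prediction, and the vial is upright in hand. Lowering and releasing.

```bash
python3 -m handwheel '[0,0,0,0.05,0,2.5,0, 0,0,0,0,0,1.5,0, 0,0,0,0,0,0.8,0, 0,0,0,0,0,0.45,0, 0,0,0,0,0,0,0, 0,0,0,0,0,0,0]'
python3 - <<'E'
from h import *
go([.586,.21,.0277])
E
```

```text
time_s: 25.55
tcp_pos: [0.5856, 0.2105, 0.0282]
tool_rot: [-3.137, -0.169, -0.001]
ft_force: [0.5, 0.7, 0.2]
gripper_width: 0.183
grip_force: 29.4
t 25.55 tcp [0.5856 0.2105 0.0282] x [0.994 0.108 0.001] y [ 0.108 -0.994 -0.   ] z [ 0.001  0.    -1.   ] w 0.183 gf 29.4 F [0.5 0.7 0.2]
shift cm [0.03 0.05 0.05]
tilt fix [-0.    -0.001  0.   ]
```

```bash
python3 -m handwheel '[0,0,0,0,0,0.05,0, 0,0,0,0,0,0,0.45, 0,0,0,0,0,0,0.45, 0,0,0,0,0,-1,0.45, 0,0,0,0,0,-3,0.45, 0,0,0,0,0,-5,0.45, 0,0,0,0,4,-3,0.45, 0,0,0,0,5,0,0.45, 0,0,0,0,5,0,0.45, 0,0,0,0,0,0,0.45]'; python3 -m handwheel '[0,0,0,0,5,0,0.45, 0,0,0,0,5,0,0.45, 0,0,0,0,0,0,0.45, 0,0,0,0,0,0,0.45]'
python3 - <<'E'
from h import *
a=capture('top')[150:240,135:330,::-1];b=capture('scene')[130:300,130:400,::-1]
a=cv2.resize(a,(620,286),interpolation=cv2.INTER_CUBIC);b=cv2.resize(b[:130],(620,298),interpolation=cv2.INTER_CUBIC)
cv2.imwrite('pics/fin.png',np.vstack([a,b]))
E
```

```text
time_s: 26.8
tcp_pos: [0.6011, 0.0652, 0.1481]
tool_rot: [3.135, 0.157, 0.001]
ft_force: [0.7, 0.9, -0.7]
gripper_width: 0.449
grip_force: 0.0
time_s: 27.3
tcp_pos: [0.6112, -0.0269, 0.1477]
tool_rot: [-3.136, -0.17, -0.001]
ft_force: [0.5, 0.4, 0.1]
gripper_width: 0.451
grip_force: 0.0
```

View pics/fin.png

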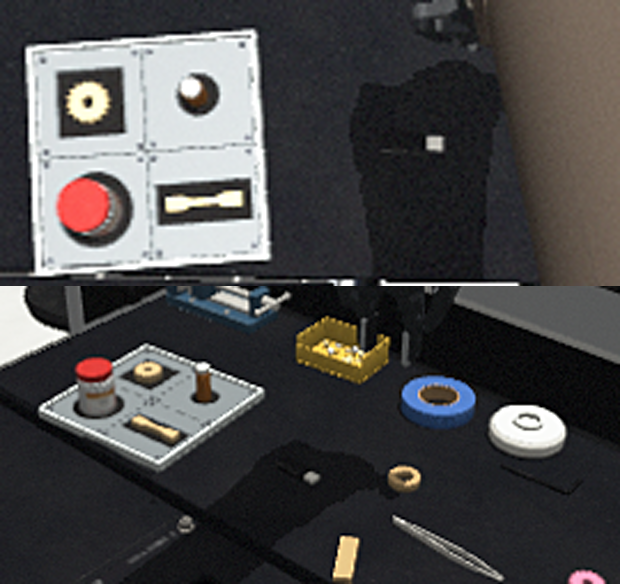

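The final picture shows all four pieces in their own recesses: gear (88,100), vial (195,92), jar (90,205) and bar (203,202). The jar and vial stand upright, and the plain bar and ring have not moved. Handing in.

```bash
python3 -c "
from plant import *
print(close_job())"
```

```text
the job is handed in; nothing more can be done
None
```

The sample tray is made up and handed in at about 27 s: the tensile bar, gear, jar and vial each sit in their own nest, and the plain bar and smooth ring were left where they lay.

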